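# Set the drip rate and open the water at a pour-over bar

### The arm

A 7-joint arm with a two-finger parallel gripper is mounted at the origin on the work surface. World frame = base frame: x ahead of the robot, y to its left, z up, the work surface at z = 0. Lengths are in m, angles in rad, forces in N, time in s.
With the tool pointing down it reaches from about 0.425 to 0.825 m from the base axis. Payload 3.6 kg.
Tool frame: the origin (TCP) lies midway between the tips of the shut fingers; the grasp point (between the pads) lies 19 mm behind it; z points along the fingers, y is the line along which they close (so a half turn about z gives the same grasp; the last joint's range is limited). The gripper opens to 85 mm and grips with 20 to 120 N. Pads are 22 mm wide; open, the fingers measure 114 mm over their backs; the gripper's body (76 mm by 85 mm) begins 54 mm behind the grasp point. The pads swing forward as they close: fully open they stand 13 mm farther back than shut.
Start: joints at [1.222, 0.615, -0.013, 1.423, 0.008, 1.103, -0.04], TCP at [0.206, -0.616, 0.231] pointing down, gripper open.
Joint ranges: [-3.12, 3.12], [-0.3, 2.06], [-1.34, 1.32], [0.26, 2.42], [-1.36, 4.5], [0.01, 1.98], [-2.84, 2.84]. Speed limits (rad/s): [2.79, 2.79, 3.14, 3.14, 3.14, 3.14, 3.14].

### API

Orientations are given as a rotation vector (axis times angle).
In Python, from workcell import bot, camera, workorder gives the robot as it stands.
- The arm moves only by the tool carry_out, never from a script. Its argument "commands" is text: rows parted by semicolons, each of 6 numbers parted by spaces: the shift along the world's x, y, z in cm, then the turn, a rotation vector about the world's x, y, z in rad. In form: x y z ax ay az; .... A call has exactly 10 rows; each row shifts and turns the commanded pose from where the row before left it; what a row does not reach is not made up. A row lasts 1/8 s, in which the tool goes at most 62.5 mm and 10.7 degrees, less where a joint would pass 70% of its speed; a pose out of reach is approached as far as the arm can. A call is refused whole if a number of a shift passes 6.25 or a number of a turn 0.188, either way. A call with a gripper value outside its range is refused whole. "gripper" is the opening, from -1 (shut) to 1 (fully open), set as the call begins (left out, the last holds). The fingers move at their own pace and stop on an object; "squeeze" is the grip in N (left out, the last holds). Time passes only in rows, so rows that do not move let the fingers close, or fill a call up. It gives the time, the measured TCP pose, the force, the opening and the grip force at its end, in the units of the state.
- bot.sense(): the state, without advancing time (a new reading comes with each control period).
- camera(name): name is "side" or "top"; returns a dict with "img" (480x640x3 uint8, red, green, blue), "fx", "fy", "cx", "cy" (pixels), "world_to_cam" (4x4, takes a point from world to camera coordinates). Camera axes: x right, y down, z forward; pixel columns grow to the right and rows downward; lengths in m; the calibration is good to about 2 mm. A picture is of the moment at which its call begins. There is no depth.
- workorder.finish_job(): hands the job in; it is judged then, once.
The state is a dict: "time": time; "joint_positions": joint angles; "joint_vel": joint speeds; "tau": joint torques, N m; "tcp_pos": TCP position; "tool_rot": TCP orientation; "contact_force": force on the tool from outside, world axes, zero at the start; "ft_torque": the same for the moment, N m; "finger_gap": finger opening in m; "finger_force": force on a finger pad.
Only numpy, scipy, OpenCV 4.12 (cv2) and the standard library are available. Lean on these libraries where they do the work, as an engineer would, in place of code of your own. Each camera call takes 0.05 s, during which the arm holds its last target. There are 200 camera calls.

### The job

Get the brew-water line on the counter ready: turn the thin rod lever until it points along the dark pointer tab on the white dial, while the water is still shut off, and only then swing the flat shut-off lever open all the way to its stop, so that it lies along the pipe. The squat steel canister stands in the way of the shut-off lever: slide it clear, keeping it upright on the counter and off the water line. Leave the pointer tab where it is, do not move or knock over the mug, dripper or grinder, and let go of everything at the end.

Things in the scene. Friction and masses are not known exactly. Their poses are not given: they have to be found in the camera images.
- station: The fixed water line. Origin on the counter under the pipe; y runs along the pipe (24 mm thick, centre 35 mm high), -x faces the robot. Drip valve at y 110, shut-off at y -90 mm (blocks 50 x 50, 55 mm high). At y -250 the pipe turns to +x to a white filter (radius 48, 170 mm tall, at x 190); at the drip valve it turns to +x to a swan-neck spout (235 mm tall, x 150 to 235).
- drip (a joint): Angle of the drip lever: a round steel rod 12 mm thick with a 22 mm ball end, reaching 125 mm from a vertical axis over the white dial (radius 60 mm, top 55 mm high); rod centre 69 mm above the counter. 0: points to the station's -x; grows clockwise seen from above, to 2.2 rad (at 1.57: station's +y). Stays where it is left; about 1.5 N at the end moves it.
- drip_axis (a point): Point on the drip lever's vertical axis, 69 mm above the counter. The lever points along this point's -x.
- drip_tip (a point): Outer end of the drip lever's ball, 125 mm from the axis; the lever points along this point's -x.
- marker (a joint): Angle of the dark pointer tab, measured as that of the drip lever about the same axis: the lever lies over the tab when the two are equal. The tab lies on the dial beneath the lever, 10 mm wide, top 58 mm above the counter (5 mm below the rod), from 40 to 86 mm from the axis.
- marker_tip (a point): Outer point of the pointer tab, 86 mm from the drip axis, 57 mm high; the tab points along this point's -x.
- shutoff (a joint): Angle of the shut-off lever: a flat steel bar 24 mm wide, 14 mm thick (62 to 76 mm above the counter), reaching 120 mm from its vertical axis. 0: shut, points to the station's -x, across the pipe; grows counter-clockwise seen from above to its stop at 1.571 rad: open, points to the station's -y, above the pipe. Stays where it is left.
- shutoff_axis (a point): Point on the shut-off lever's vertical axis, 69 mm above the counter.
- shutoff_tip (a point): Outer end of the shut-off lever, 120 mm from its axis, 69 mm high; the lever points along this point's -x.
- canister: Loose squat steel canister with screw-top lid, diameter 100 mm, 84 mm tall, about 0.3 kg, too wide for most grippers. Stands beside the shut-off lever, in its swing. Origin: centre of its underside, z up.
- mug: Loose stoneware mug, diameter 82 mm, 85 mm tall, handle reaching about 35 mm further at its +y. Origin: centre of its underside. Must not be disturbed.
- dripper: Loose white ceramic cone dripper, diameter 116 mm at the rim, 100 mm at the foot, 85 mm tall, handle to 72 mm at its +y. Origin: centre of its underside. Must not be disturbed.
- grinder: Loose steel hand grinder, diameter 53 mm, 193 mm tall with its crank (reaching 97 mm to its +x at the top). Stands beyond the water line. Origin: centre of its underside. Must not be disturbed.
There are look-alikes about, which are no part of the job. Leave any green or turquoise look-alike of the canister alone.

How it is judged:
By the outcome, as a careful person would: the job done as asked, in the order asked, and still so for the second after the job is handed in, with the robot touching nothing.
It also fails if it takes over 61 s, if anything falls off the work surface, if the arm or the gripper's body presses on something with over 40 N, if the wrist force passes 120 N, or if a joint passes its speed limit or range.

## Working session

There is one attempt and no reset: what is moved stays moved. The work goes in short steps, Python scripts to look and compute and a tool call to move; the robot and the scene stay as the last step left them, time stands still between calls to the robot, and variables do not carry over. Pictures are saved under pics/ and viewed, at most 12 in all, crops included, and the job is handed in when it is done.

Besides the shell and the picture viewer there is one more tool, called after ">>>" in YAML: its name, and indented under it one key for each argument. carry_out: Moves the arm, as the interface text tells. Its arguments: {"type":"object","properties":{"commands":{"type":"string"},"gripper":{"type":"number"},"squeeze":{"type":"number"}},"required":["commands"]}

```bash
mkdir -p pics; cat > h.py <<'E'
import numpy as np, cv2
from workcell import bot, camera, workorder
def ray(c,u,v):
    T=np.array(c["world_to_cam"]);R=T[:3,:3];o=-R.T@T[:3,3]
    return o,R.T@np.array([(u-c["cx"])/c["fx"],(v-c["cy"])/c["fy"],1])
def onz(c,u,v,z):
    o,d=ray(c,u,v);return o+d*(z-o[2])/d[2]
def proj(c,p):
    T=np.array(c["world_to_cam"]);q=T[:3,:3]@np.array(p)+T[:3,3]
    return c["fx"]*q[0]/q[2]+c["cx"],c["fy"]*q[1]/q[2]+c["cy"]
def save(c,n): cv2.imwrite(n,c["img"][:,:,::-1])
E
python3 - <<'E'
from h import *
for n in("top","side"):
    c=camera(n);save(c,f"pics/{n}0.png");print(n,ray(c,320,240),c["fx"])
print(bot.sense())
E
```

```text
top (array([ 0.25949672, -0.11752056,  1.14538663]), array([ 0.21445358,  0.00655894, -0.97694771])) 490.2231849013354
side (array([0.12947592, 0.53176342, 0.54576906]), array([ 0.3878962 , -0.72331515, -0.5713672 ])) 435.61674907270344
{'time': 0.1, 'joint_positions': array([ 1.2214998 ,  0.61581755, -0.01264429,  1.42474251,  0.00809238,
        1.103396  , -0.04042855]), 'joint_vel': array([ 0.00063128, -0.00308967, -0.00077524, -0.00185547,  0.00030029,
       -0.00011842,  0.0011327 ]), 'tau': array([ 1.65469693e-03, -4.70380533e+01,  2.60460880e-01, -1.71569002e+01,
        1.00875288e-02,  5.94594399e-03, -2.95634536e-06]), 'tcp_pos': array([ 0.20600253, -0.6157683 ,  0.23025583]), 'tool_rot': array([-3.09849574e+00, -5.04569317e-01,  5.92924837e-04]), 'contact_force': array([0.06676793, 0.24434685, 0.69590847]), 'ft_torque': array([-0.01722845, -0.01740968,  0.00704866]), 'finger_force': 0.0, 'finger_gap': 0.08535252757514923}
```

View pics/top0.png

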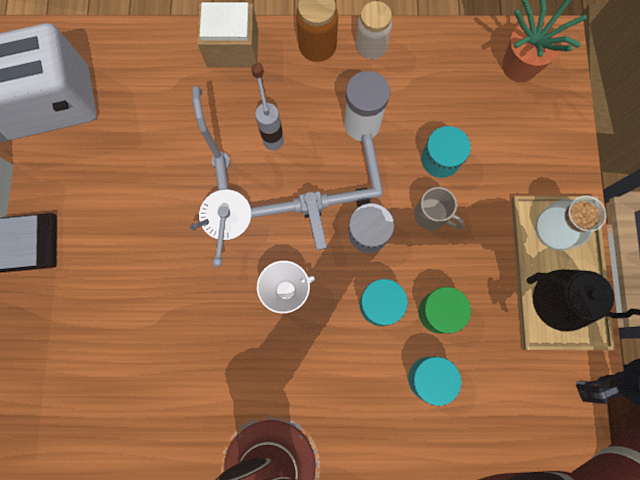

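View pics/side0.png

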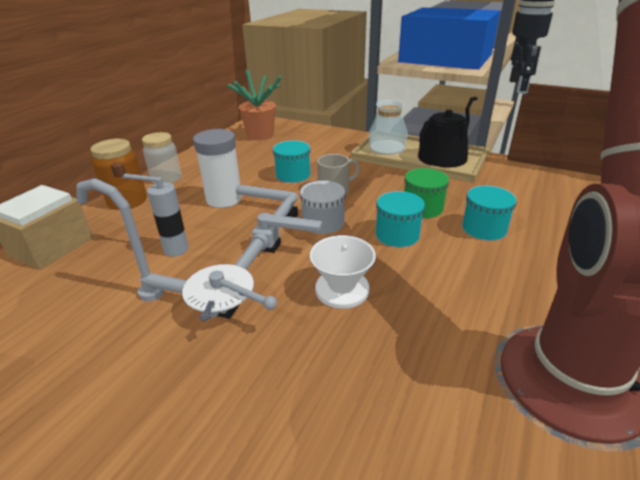

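The top view shows the drip axis at (223,211) with its ball at (217,262) and the dark tab near (197,226). The shut-off lever runs from (311,200) to (320,247). The canister candidates are the grey steel one at (371,228), teal ones at (384,302), (436,381) and (446,148), and a green one at (445,310). The grey steel one beside the shut-off lever fits the description. I'll confirm it in an enlarged crop.

```bash
python3 - <<'E'
from h import *
c=camera("top");im=c["img"]
cv2.imwrite("pics/crop1.png",cv2.resize(im[150:350,180:480,::-1],None,fx=2.66,fy=2.66,interpolation=cv2.INTER_CUBIC))
P=lambda n,u,v,z:print(n,onz(c,u,v,z).round(3))
P("dripaxis",223,211,.075);P("driptip",217,262,.069);P("tab",197,226,.057);P("shutaxis",311,200,.076);P("shuttip",320,247,.076)
hsv=cv2.cvtColor(im,cv2.COLOR_RGB2HSV)
m=((hsv[...,1]<60)&(hsv[...,2]>60)).astype(np.uint8)
n,l,s,ce=cv2.connectedComponentsWithStats(m)
for i in range(1,n):
    if s[i,4]>150: print(s[i],ce[i].round(1))
for nme,lo,hi in(("teal",80,100),("green",50,75)):
    m=cv2.inRange(hsv,(lo,120,90),(hi,255,255));n,l,s,ce=cv2.connectedComponentsWithStats(m)
    for i in range(1,n):
        if s[i,4]>300:print(nme,s[i],ce[i].round(1),onz(c,*ce[i],.084).round(3))
w=im[185:275,180:270];w2=(cv2.cvtColor(w,cv2.COLOR_RGB2GRAY)<75).astype(np.uint8)
n,l,s,ce=cv2.connectedComponentsWithStats(w2)
for i in range(1,n):
    if s[i,4]>8: print("dark",s[i],ce[i]+[180,185])
E
```

```text
dripaxis [0.561 0.109 0.075]
driptip [0.445 0.119 0.069]
tab [0.531 0.171 0.057]
shutaxis [ 0.587 -0.09   0.076]
shuttip [ 0.478 -0.11   0.076]
[ 200    2   49   39 1840] [223.9  20.8]
[356  16  36  43 851] [371.7  41.1]
[   0   23   96  119 8779] [41.2 82.5]
[ 190   71  200  196 8296] [295.4 169.1]
[255  77  26  57 728] [266.7 113.8]
[   0  157   38  112 2462] [ 15.  228.6]
[ 415  187   49   43 1428] [436.8 209. ]
[ 535  195   72   56 2114] [564.9 224.5]
[ 348  203   46   50 1782] [370.3 227.1]
[608 233  15  80 474] [614.6 273.1]
[ 257  260   58   54 2263] [283.4 286.3]
[241 442  57  38 204] [274.8 453. ]
[592 446  48  18 327] [621.5 452.2]
teal [ 424  126   46   51 1673] [446.6 150.5] [ 0.703 -0.401  0.084]
teal [ 361  279   46   46 1667] [383.6 301.8] [ 0.356 -0.248  0.084]
teal [ 414  357   47   49 1798] [436.9 380.7] [ 0.191 -0.356  0.084]
green [ 425  287   46   46 1672] [447.1 309.9] [ 0.339 -0.385  0.084]
```

View pics/crop1.png

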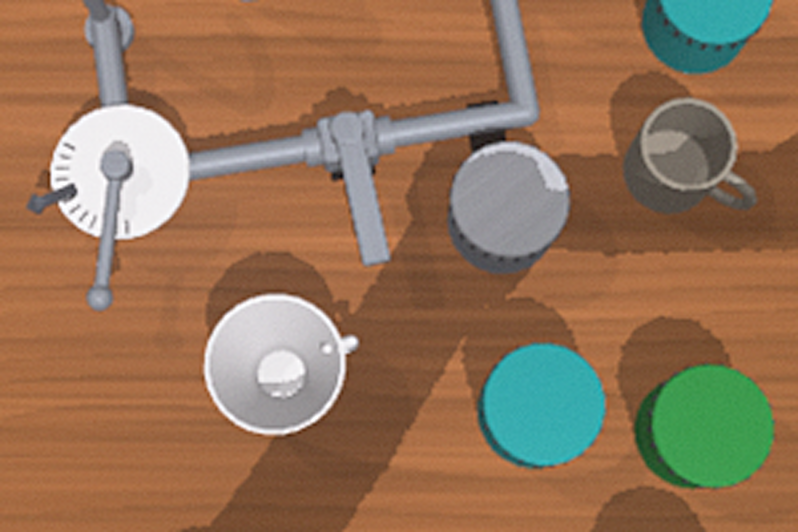

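The crop shows the grey steel canister with its lid at crop (510,196), just right of the flat lever, so it's the right one. The tab runs from crop (75,188) to (33,205). Next I'll refine the tab angle and the canister and mug centres.

```bash
python3 - <<'E'
from h import *
c=camera("top");s=camera("side")
cp=lambda x,y:(180+x/2.66,150+y/2.66)
A=onz(c,*cp(117,160),.08);S=onz(c,*cp(347,125),.08)
d=(A-S)[:2];print("axes",A,S,np.hypot(*d));yh=d/np.hypot(*d);mx=np.array([-yh[1],yh[0]]);print("yaw",np.arctan2(-yh[0],yh[1]))
def ang(p): q=p[:2]-A[:2];return np.arctan2(q@yh,q@mx),np.hypot(*q)
print("tip",ang(onz(c,*cp(98,298),.069)))
for p in((33,205),(75,188),(54,196)):print("tab",ang(onz(c,*cp(*p),.058)))
hsv=cv2.cvtColor(c["img"],cv2.COLOR_RGB2HSV);g=c["img"].astype(int)
m=((g.max(2)<95)&(hsv[...,1]<110))
v,u=np.nonzero(m[205:245,185:212]);u=u+185;v=v+205
P=np.array([onz(c,a,b,.058)[:2] for a,b in zip(u,v)])
r=np.hypot(*(P-A[:2]).T);k=(r>.04)&(r<.09);print(len(P),k.sum(),[(round(ang(p)[0],2),round(ang(p)[1],3)) for p in P[k]])
print("can",onz(c,*cp(510,195),.084),"mug",onz(c,*cp(687,146),.085),"dripper",onz(c,*cp(275,364),.085), onz(c,*cp(352,342),.07))
for a in (1.15,1.25,1.35):
  print(a,[proj(s,[*(A[:2]+rr*(np.cos(a)*mx+np.sin(a)*yh)),.058]) for rr in(.04,.086)])
im=s["img"][230:350,150:310,::-1];cv2.imwrite("pics/crop2.png",cv2.resize(im,None,fx=5,fy=5,interpolation=cv2.INTER_CUBIC))
E
```

```text
axes [0.56193169 0.10601778 0.08      ] [ 0.59300867 -0.08851535  0.08      ] 0.19699979298413522
yaw 0.15841304587513372
tip (np.float64(0.27266926401621316), np.float64(0.11740889926391812))
tab (np.float64(1.3057728306640806), np.float64(0.08236483582750334))
tab (np.float64(1.2883437316508097), np.float64(0.04394919624571175))
tab (np.float64(1.3062513250071133), np.float64(0.0630168244001449))
24 24 [(np.float64(1.38), np.float64(0.05)), (np.float64(1.36), np.float64(0.048)), (np.float64(1.35), np.float64(0.046)), (np.float64(1.38), np.float64(0.057)), (np.float64(1.37), np.float64(0.055)), (np.float64(1.35), np.float64(0.053)), (np.float64(1.34), np.float64(0.051)), (np.float64(1.3), np.float64(0.047)), (np.float64(1.28), np.float64(0.045)), (np.float64(1.37), np.float64(0.062)), (np.float64(1.36), np.float64(0.06)), (np.float64(1.34), np.float64(0.058)), (np.float64(1.33), np.float64(0.056)), (np.float64(1.31), np.float64(0.054)), (np.float64(1.25), np.float64(0.048)), (np.float64(1.23), np.float64(0.046)), (np.float64(1.27), np.float64(0.055)), (np.float64(1.21), np.float64(0.049)), (np.float64(1.27), np.float64(0.06)), (np.float64(1.27), np.float64(0.065)), (np.float64(1.25), np.float64(0.063)), (np.float64(1.26), np.float64(0.07)), (np.float64(1.25), np.float64(0.078)), (np.float64(1.25), np.float64(0.083))]
can [ 0.53073472 -0.22572475  0.084     ] mug [ 0.5732794  -0.37583515  0.085     ] dripper [ 0.38799435 -0.03108137  0.085     ] [ 0.40825254 -0.09354955  0.07      ]
1.15 [(np.float64(214.76541609501905), np.float64(298.2985667204691)), (np.float64(211.89978955253065), np.float64(318.1743570185747))]
1.25 [(np.float64(212.3323710490805), np.float64(298.4213753745037)), (np.float64(206.3760832479654), np.float64(318.46110387036833))]
1.35 [(np.float64(209.9485847041733), np.float64(298.37929482766856)), (np.float64(200.9710719501848), np.float64(318.35283074547453))]
```

View pics/crop2.png

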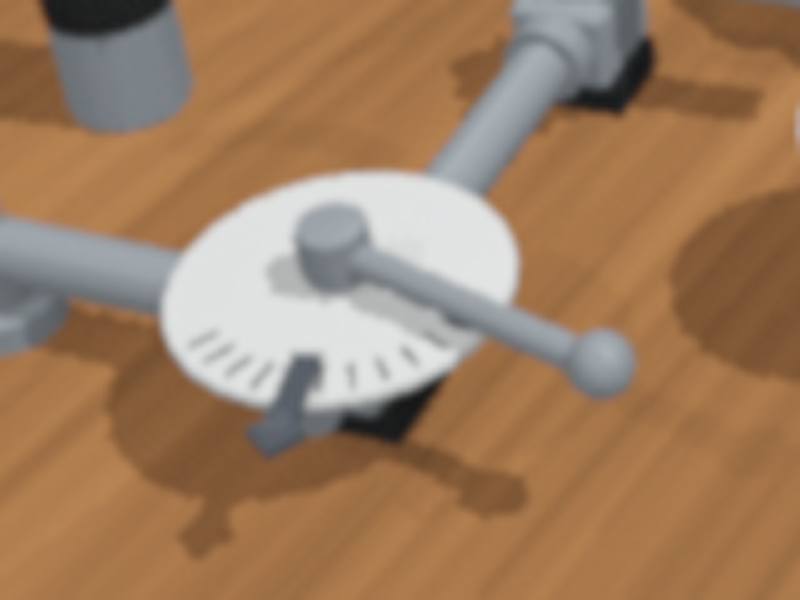

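The side crop shows the tab from (211,302) to (204,318), which matches an angle of about 1.30. The top view gives 1.30 too. The lever is at 0.27, so it needs a 1.03 rad clockwise turn. I'll push the canister first, with the fingers half open as a cradle, along (-0.046,-0.049).

>>> carry_out:
  commands: "3.76 4.45 0 0 0 0.05;3.76 4.45 0 0 0 0.05;3.76 4.45 0 0 0 0.05;3.76 4.45 0 0 0 0.05;3.76 4.45 0 0 0 0.05;3.76 4.45 0 0 0 0.05;3.76 4.45 0 0 0 0.05;3.76 4.45 0 0 0 0.05;3.76 4.45 0 0 0 0.05;3.76 4.45 0 0 0 0.05"
  gripper: -0.06

```text
time: 1.5
tcp_pos: [0.5832, -0.1701, 0.2313]
tool_rot: [2.878, 1.258, -0.0]
contact_force: [0.6, -1.0, -0.2]
finger_gap: 0.0403
finger_force: 0.0
```

>>> carry_out:
  commands: "0 0 -4 0 0 0;0 0 -4 0 0 0;0 0 -4 0 0 0;0 0 -2 0 0 0;0 0 -1.5 0 0 0;0 0 -1 0 0 0;0 0 -0.9 0 0 0;0 0 0 0 0 0;0 0 0 0 0 0;0 0 0 0 0 0"

```text
time: 2.75
tcp_pos: [0.5826, -0.1715, 0.0579]
tool_rot: [2.879, 1.256, 0.002]
contact_force: [-0.6, -0.0, 0.8]
finger_gap: 0.0402
finger_force: 0.0
```

```bash
python3 - <<'E'
from h import *
s=camera("side");cv2.imwrite("pics/crop3.png",cv2.resize(s["img"][120:280,220:420,::-1],None,fx=3,fy=3,interpolation=cv2.INTER_CUBIC))
E
```

```text
(no output)
```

View pics/crop3.png

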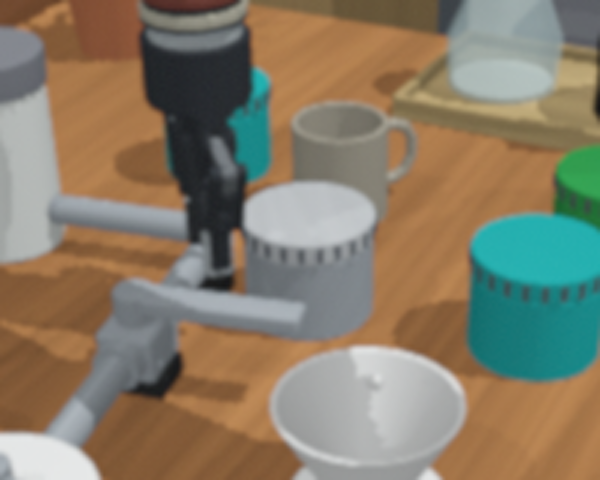

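The fingers stand over the pipe behind the canister at crop (210,270), touching nothing. Pushing now.

>>> carry_out:
  commands: "-0.6 -0.6 0 0 0 0;-0.6 -0.6 0 0 0 0;-0.6 -0.6 0 0 0 0;-0.6 -0.6 0 0 0 0;-0.6 -0.6 0 0 0 0;-0.6 -0.6 0 0 0 0;-0.6 -0.6 0 0 0 0;-0.6 -0.6 0 0 0 0;-0.6 -0.7 0 0 0 0;-0.5 -0.7 0 0 0 0"

```text
time: 4.05
tcp_pos: [0.5227, -0.2337, 0.0573]
tool_rot: [-2.879, -1.256, 0.0]
contact_force: [1.5, 0.9, 0.6]
finger_gap: 0.0402
finger_force: 1.1
```

```bash
python3 - <<'E'
from h import *
s=camera("top");cv2.imwrite("pics/crop4.png",cv2.resize(s["img"][140:340,180:480,::-1],None,fx=2.66,fy=2.66,interpolation=cv2.INTER_CUBIC))
E
```

```text
(no output)
```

View pics/crop4.png

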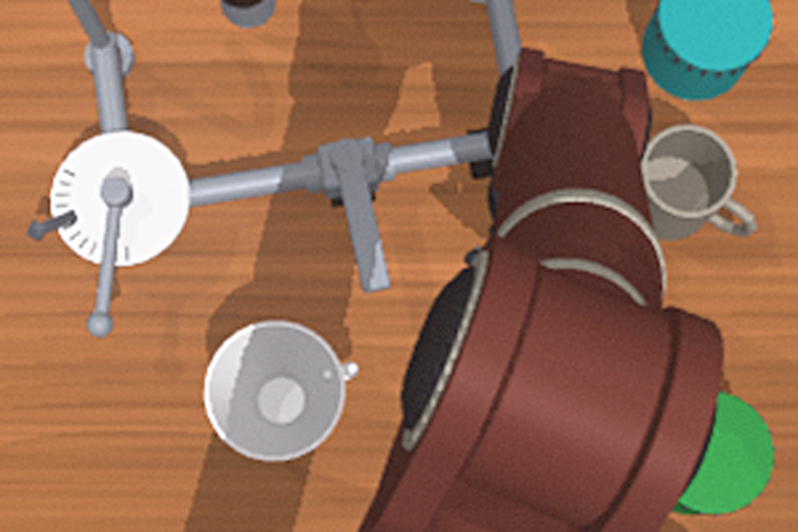

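The canister was pushed with light contact, and the mug and dripper are untouched. Backing off, rising and heading to the drip lever.

>>> carry_out:
  commands: "1 1 0 0 0 0;1 1 1 0 0 0;0 0 4 0 0 0;0 0 5 0 0 0.1;-1 4 4 0 0 0.18;-1 5 0 0 0 0.18;-1 5 0 0 0 0.18;-1 5 0 0 0 0.18;-1 5 0 0 0 0.18;-1 5 0 0 0 0.18"

```text
time: 5.35
tcp_pos: [0.4831, 0.0794, 0.1982]
tool_rot: [1.683, 2.651, 0.001]
contact_force: [1.3, -0.5, -0.4]
finger_gap: 0.0399
finger_force: 0.0
```

>>> carry_out:
  commands: "-1 4 0 0 0 0.18;0 2 0 0 0 0.18;0 0 0 0 0 0.18;0 0 0 0 0 0.18;0 0 0 0 0 0.18;0 0 0 0 0 0.12;0 0 0 0 0 0;0 0 0 0 0 0;0 0 0 0 0 0;0 0 0 0 0 0"

```text
time: 6.6
tcp_pos: [0.4732, 0.1367, 0.1974]
tool_rot: [0.187, 3.136, -0.0]
contact_force: [-0.2, 0.3, -0.7]
finger_gap: 0.0399
finger_force: 0.0
```

```bash
python3 - <<'E'
from h import *
from scipy.spatial.transform import Rotation as R
st=bot.sense();y=R.from_rotvec(st["tool_rot"]).as_matrix()[:,1];print(st["tcp_pos"],np.degrees(np.arctan2(y[1],y[0])),st["joint_positions"])
c=camera("top");save(c,"pics/top5.png")
E
```

```text
[0.47320412 0.13670063 0.19741372] 83.17728590743252 [ 0.24234821  0.53645644 -0.8498627   1.897452    0.49862722  0.93320945
  0.60627612]
```

View pics/top5.png

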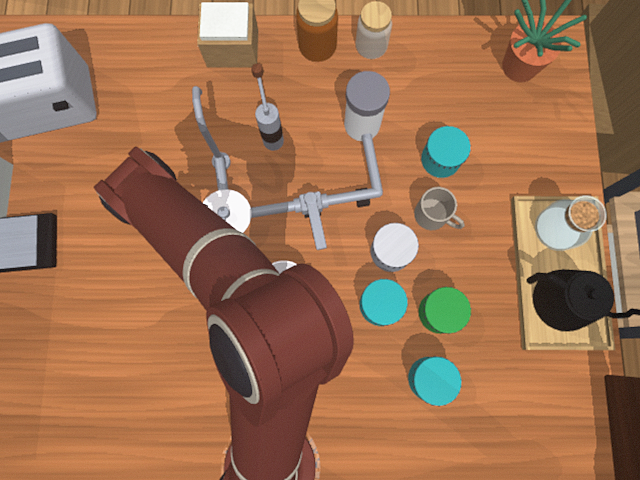

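The canister stands upright at (395,246), clear of the lever swing, the mug and the teal jar. Next I'll straddle the drip lever, descend and grip.

>>> carry_out:
  commands: "0 -2 -2 0 0 0;0 0 -3 0 0 0;0 0 -3 0 0 0;0 0 -2 0 0 0;0 0 -1.5 0 0 0;0 0 -1 0 0 0;0 0 -0.8 0 0 0;0 0 -0.3 0 0 0;0 0 0 0 0 0;0 0 0 0 0 0"

```text
time: 7.9
tcp_pos: [0.4735, 0.1167, 0.0617]
tool_rot: [0.186, 3.135, 0.0]
contact_force: [-0.2, 0.5, 0.7]
finger_gap: 0.0404
finger_force: 0.0
```

>>> carry_out:
  commands: "0 0 0 0 0 0;0 0 0 0 0 0;0 0 0 0 0 0;0 0 0 0 0 0;0 0 0 0 0 0;0 0 0 0 0 0;0 0 0 0 0 0;0 0 0 0 0 0;0 0 0 0 0 0;0 0 0 0 0 0"
  gripper: -1
  squeeze: 20

```text
time: 9.15
tcp_pos: [0.4734, 0.1173, 0.0615]
tool_rot: [0.186, 3.135, 0.002]
contact_force: [-0.4, 3.9, 4.6]
finger_gap: 0.0114
finger_force: 19.9
```

```bash
python3 - <<'E'
from h import *
s=bot.sense();p=s["tcp_pos"];A=np.array([.562,.106]);d=p[:2]-A
print(p,np.hypot(*d),np.degrees(np.arctan2(d[1],d[0])))
r=np.hypot(*d);a0=np.arctan2(d[1],d[0]);th=np.linspace(a0,np.radians(114.6),11)
print(th[1]-th[0],(np.diff(np.c_[np.cos(th),np.sin(th)],axis=0)*r*100).round(2))
c=camera("side");cv2.imwrite("pics/crop6.png",cv2.resize(c["img"][200:360,140:340,::-1],None,fx=3,fy=3,interpolation=cv2.INTER_CUBIC))
E
```

```text
[0.4734282  0.11730604 0.06154395] 0.08929047936352957 172.72563134200246
-0.10144836467183538 [[0.16 0.89]
 [0.25 0.87]
 [0.34 0.84]
 [0.42 0.8 ]
 [0.5  0.76]
 [0.57 0.7 ]
 [0.64 0.64]
 [0.7  0.57]
 [0.76 0.5 ]
 [0.8  0.42]]
```

View pics/crop6.png

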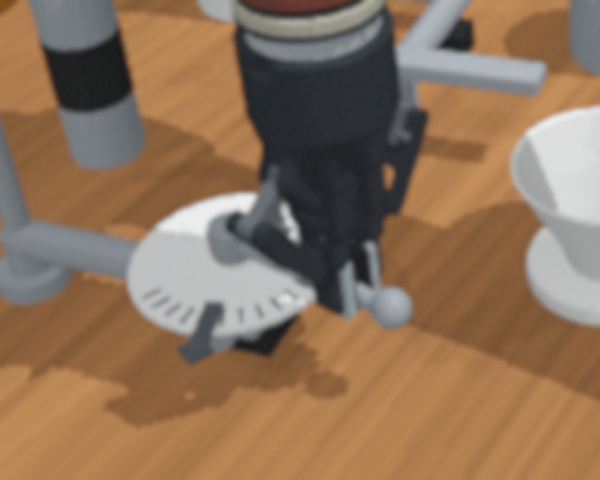

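The fingers hold the rod just inside its ball (gap 11.4 mm). Swinging along the arc.

>>> carry_out:
  commands: "0.16 0.89 0 0 0 -0.1015;0.25 0.87 0 0 0 -0.1015;0.34 0.84 0 0 0 -0.1015;0.42 0.8 0 0 0 -0.1015;0.5 0.76 0 0 0 -0.1015;0.57 0.7 0 0 0 -0.1015;0.64 0.64 0 0 0 -0.1015;0.7 0.57 0 0 0 -0.1015;0.76 0.5 0 0 0 -0.1015;0.8 0.42 0 0 0 -0.1015"

```text
time: 10.45
tcp_pos: [0.5221, 0.1884, 0.0615]
tool_rot: [-1.689, -2.644, 0.002]
contact_force: [-4.9, 4.9, 6.7]
finger_gap: 0.0108
finger_force: 19.3
```

>>> carry_out:
  commands: "0 0 0 0 0 0;0 0 0 0 0 0;0 0 0 0 0 0;0 0 0 0 0 0;0 0 1 0 0 0;0 0 2 0 0 0;0 0 3 0 0 0;0 -2 3 0 0 0;-3 -5 3 0 0 0;-3 -5 0 0 0 0"
  gripper: -0.06

```text
time: 11.7
tcp_pos: [0.4672, 0.0685, 0.1825]
tool_rot: [1.683, 2.647, 0.006]
contact_force: [0.8, -1.3, -0.2]
finger_gap: 0.0402
finger_force: 0.0
```

```bash
python3 - <<'E'
from h import *
c=camera("top");s=camera("side")
a=cv2.resize(c["img"][170:250,180:270,::-1],(400,356),interpolation=cv2.INTER_CUBIC);b=cv2.resize(s["img"][250:340,150:250,::-1],(396,356),interpolation=cv2.INTER_CUBIC)
cv2.imwrite("pics/crop7.png",np.hstack([a,b]));save(c,"t7.png");save(s,"s7.png")
print(bot.sense()["tcp_pos"])
E
```

```text
[0.46231685 0.06169454 0.18011602]
```

View pics/crop7.png

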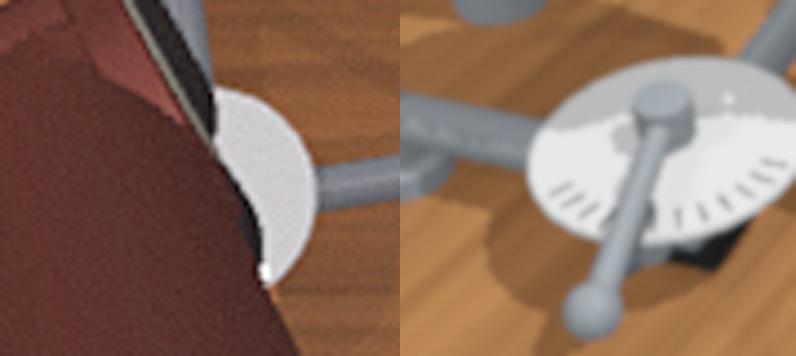

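The side view shows the rod lying over the tab, at crop (625,215). Top is hidden by the arm, so I'll stage at the shut-off lever and check from there.

>>> carry_out:
  commands: "0.6 -2 0 0 0 -0.04;0.6 -2 0 0 0 -0.04;0.6 -2 0 0 0 -0.04;0.6 -2 0 0 0 -0.04;0.6 -2 0 0 0 -0.04;0.6 -2 0 0 0 -0.04;0 0 0 0 0 -0.04;0 0 0 0 0 0;0 0 0 0 0 0;0 0 0 0 0 0"
  gripper: -1

```text
time: 13.05
tcp_pos: [0.5019, -0.0503, 0.18]
tool_rot: [-2.038, -2.39, -0.0]
contact_force: [-1.0, 0.1, -0.2]
finger_gap: -0.0006
finger_force: 0.0
```

```bash
python3 - <<'E'
from h import *
from scipy.spatial.transform import Rotation as R
c=camera("top");s=camera("side")
st=bot.sense();y=R.from_rotvec(st["tool_rot"]).as_matrix()[:,1];print(st["tcp_pos"],np.degrees(np.arctan2(y[1],y[0])),st["finger_gap"])
A=np.array([.562,.106])
a=cv2.resize(c["img"][170:330,170:330,::-1],(400,400),interpolation=cv2.INTER_CUBIC);b=cv2.resize(s["img"][260:340,170:250,::-1],(400,400),interpolation=cv2.INTER_CUBIC)
cv2.imwrite("pics/crop8.png",np.hstack([a,b]))
E
```

```text
[ 0.50193885 -0.0506858   0.17996789] 9.050698525183313 -1.55904370752594e-05
```

View pics/crop8.png

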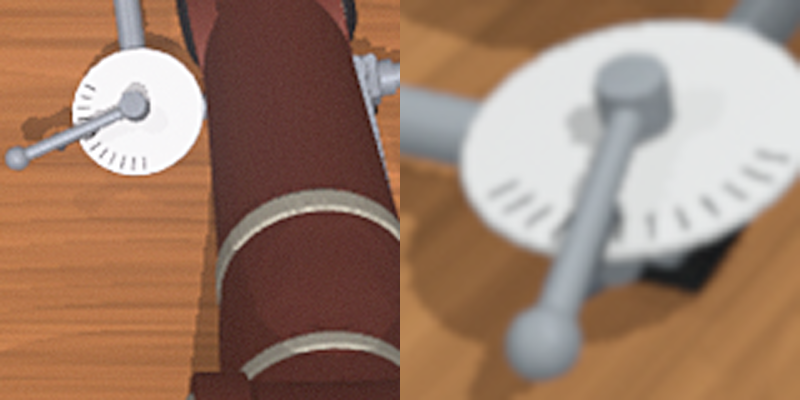

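The top view shows the ball at (176,233) and the hub at (223,212). The side view has the ball at (199,329). Now to put numbers on lever against tab.

```bash
python3 - <<'E'
from h import *
c=camera("top");s=camera("side")
g=lambda im:im.max(2).astype(int)
A=np.array([.562,.106])
H=lambda p:np.degrees(np.arctan2(p[1]-A[1],p[0]-A[0])).round(1)
def tri(a,b):
    o,d=ray(c,*a);q,e=ray(s,*b);t=np.linalg.lstsq(np.c_[d,-e],q-o,rcond=None)[0];return (o+d*t[0]+q+e*t[1])/2
for n,a,b,z in(("ball",(175.6,233.2),(198.6,328.6),.069),("tabtip",(192.4,227.1),(203.6,317.6),.058),("tabin",(208.2,220.7),(211.4,301.6),.058)):
    p=tri(a,b);t=onz(c,*a,z);u=onz(s,*b,z);print(n,p.round(4),H(p),"top",t.round(4),H(t),"side",u.round(4),H(u),np.hypot(*(t[:2]-A)))
# rod pixels at mid-rod, ray to z .069 from colour: blue-grey vs wood/dial in top view
t1=cv2.imread("pics/top0.png")[:,:,::-1].astype(int);s1=cv2.imread("pics/side0.png")[:,:,::-1].astype(int)
# tab mask before: dark bluish
for nm,cam,im,(u0,u1,v0,v1) in(("top",c,t1,(186,212,212,236)),("side",s,s1,(198,217,299,322))):
    w=im[v0:v1,u0:u1];m=(w[...,2]>=w[...,0]-2)&(w.max(2)<150)
    k,l,stt,_=cv2.connectedComponentsWithStats(m.astype(np.uint8));i=1+np.argmax(stt[1:,4]);v,u=np.nonzero(l==i)
    P=np.array([onz(cam,a+u0,b+v0,.0565)[:2] for a,b in zip(u,v)]);d=P-P.mean(0);ax=np.linalg.svd(d)[2][0];ax*=np.sign(ax[1])
    print(nm,"tab n",len(P),"centroid",P.mean(0),H(P.mean(0)),"axis",np.degrees(np.arctan2(ax[1],ax[0])),"r",np.hypot(*(P-A).T).min(),np.hypot(*(P-A).T).max())
for nm,cam,(u0,u1,v0,v1) in(("top",c,(168,196,218,245)),("side",s,(188,212,312,342))):
    w=cam["img"].astype(int)[v0:v1,u0:u1];m=(w[...,2]>=w[...,0]-2)
    k,l,stt,_=cv2.connectedComponentsWithStats(m.astype(np.uint8));i=1+np.argmax(stt[1:,4]);v,u=np.nonzero(l==i)
    P=np.array([onz(cam,a+u0,b+v0,.069)[:2] for a,b in zip(u,v)])
    print(nm,"rod n",len(P),P.mean(0),H(P.mean(0)),np.hypot(*(P-A).T).max())
E
```

```text
ball [0.5095 0.2138 0.0713] 115.9 top [0.5111 0.2152 0.069 ] 115.0 side [0.5102 0.212  0.069 ] 116.1 0.12049450005091987
tabtip [0.5285 0.1816 0.0565] 113.9 top [0.528  0.1811 0.058 ] 114.3 side [0.5275 0.1828 0.058 ] 114.2 0.08244926759788856
tabin [0.5432 0.1461 0.055 ] 115.1 top [0.5431 0.1458 0.058 ] 115.4 side [0.5399 0.1483 0.058 ] 117.5 0.04400638187892755
top tab n 77 centroid [0.53604275 0.16553946] 113.6 axis 111.84655200419549 r 0.044855210006235276 0.08552813479918207
side tab n 161 centroid [0.53163792 0.16676231] 116.6 axis 118.53562997791303 r 0.04462005485498466 0.08586161392841891
top rod n 134 [0.51861871 0.19842321] 115.1 0.12734656916733636
side rod n 250 [0.51477867 0.20150869] 116.3 0.12880522258945806
```

Lever at 115–116°, tab at 113.6–116.6°: aligned within about 1°. Now the shut-off path.

```bash
python3 - <<'E'
from h import *
S=np.array([.592,-.089]);yaw=.145;r=.09;off=.023
p=bot.sense()["tcp_pos"][:2]
th=np.linspace(-.06,1.571,21)
def pos(t):
    h=np.pi+yaw+t;d=np.array([np.cos(h),np.sin(h)]);n=np.array([d[1],-d[0]]);return S+r*d+off*n
Q=np.array([pos(t) for t in th]);print("start shift",(Q[0]-p)*100, Q[0],Q[-1]);print((np.diff(Q,axis=0)*100).round(2).tolist(),th[1]-th[0])
E
```

```text
start shift [-0.16085423 -2.28227085] [ 0.50037228 -0.07372383] [ 0.5822645  -0.18138084]
[[-0.09, -0.75], [-0.03, -0.76], [0.03, -0.76], [0.09, -0.75], [0.15, -0.74], [0.21, -0.73], [0.27, -0.71], [0.33, -0.68], [0.38, -0.65], [0.43, -0.62], [0.48, -0.58], [0.53, -0.54], [0.57, -0.5], [0.61, -0.45], [0.64, -0.4], [0.67, -0.34], [0.7, -0.29], [0.72, -0.23], [0.74, -0.17], [0.75, -0.11]] 0.08155
```

>>> carry_out:
  commands: "0 0 -2 0 0 0;0 0 -3 0 0 0;0 0 -3 0 0 0;0 0 -2 0 0 0;0 0 -1 0 0 0;0 0 -1 0 0 0;0 0 -0.2 0 0 0;0 0 0 0 0 0;0 0 0 0 0 0;0 0 0 0 0 0"

```text
time: 14.5
tcp_pos: [0.5023, -0.0512, 0.0583]
tool_rot: [2.04, 2.388, 0.001]
contact_force: [1.0, 0.2, -0.9]
finger_gap: -0.0002
finger_force: 0.0
```

>>> carry_out:
  commands: "-0.1 -1.1 0 0 0 0;-0.1 -1.1 0 0 0 0;-0.09 -0.75 0 0 0 0.08;-0.03 -0.76 0 0 0 0.08;0.03 -0.76 0 0 0 0.08;0.09 -0.75 0 0 0 0.08;0.15 -0.74 0 0 0 0.08;0.21 -0.73 0 0 0 0.08;0.27 -0.71 0 0 0 0.08;0.33 -0.68 0 0 0 0.08"

```text
time: 15.75
tcp_pos: [0.5094, -0.1321, 0.0579]
tool_rot: [-1.182, -2.91, -0.002]
contact_force: [-1.0, 2.4, 0.4]
finger_gap: 0.0001
finger_force: 0.9
```

>>> carry_out:
  commands: "0.38 -0.65 0 0 0 0.08;0.43 -0.62 0 0 0 0.08;0.48 -0.58 0 0 0 0.08;0.53 -0.54 0 0 0 0.08;0.57 -0.5 0 0 0 0.08;0.61 -0.45 0 0 0 0.08;0.64 -0.4 0 0 0 0.08;0.67 -0.34 0 0 0 0.08;0.7 -0.29 0 0 0 0.08;0.72 -0.23 0 0 0 0.08"

```text
time: 17.0
tcp_pos: [0.5655, -0.179, 0.0574]
tool_rot: [0.043, -3.138, 0.0]
contact_force: [-2.0, 1.9, 0.7]
finger_gap: -0.0004
finger_force: 0.9
```

>>> carry_out:
  commands: "0.74 -0.17 0 0 0 0.08;0.5 -0.1 0 0 0 0.08;0.3 0 0 0 0 0;0.1 0 0 0 0 0;0 0 0 0 0 0;0 0 0 0 0 0;0 0 0 0 0 0;0 0 0 0 0 0;0 0 0 0 0 0;0 0 0 0 0 0"

```text
time: 18.25
tcp_pos: [0.5833, -0.1807, 0.0579]
tool_rot: [0.292, -3.128, 0.0]
contact_force: [-2.2, -1.2, -0.1]
finger_gap: -0.0001
finger_force: 0.9
```

No stop reached yet (only about 2 N), so I'll continue in small steps.

>>> carry_out:
  commands: "0.1 0 0 0 0 0;0.1 0 0 0 0 0;0.1 0 0 0 0 0;0 0 0 0 0 0;0 0 0 0 0 0;0 0 0 0 0 0;0 0 0 0 0 0;0 0 0 0 0 0;0 0 0 0 0 0;0 0 0 0 0 0"

```text
time: 19.5
tcp_pos: [0.5854, -0.1807, 0.0578]
tool_rot: [0.292, -3.126, 0.0]
contact_force: [-5.2, -1.2, 3.1]
finger_gap: -0.0001
finger_force: 2.6
```

>>> carry_out:
  commands: "0.1 0 0 0 0 0;0.1 0 0 0 0 0;0.1 0 0 0 0 0;0 0 0 0 0 0;0 0 0 0 0 0;0 0 0 0 0 0;0 0 0 0 0 0;0 0 0 0 0 0;0 0 0 0 0 0;0 0 0 0 0 0"

```text
time: 20.75
tcp_pos: [0.5856, -0.1807, 0.0578]
tool_rot: [0.291, -3.12, 0.001]
contact_force: [-11.0, -1.5, 7.8]
finger_gap: 0.0001
finger_force: 5.4
```

The stop is reached: position holds while force climbs to 11 N. Retreating.

>>> carry_out:
  commands: "-0.8 0 0 0 0 0;-1 0 0 0 0 0;-0.5 0 1 0 0 0;0 0 3 0 0 0;0 0 5 0 0 0;0 0 5 0 0 0;-2 -2 3 0 0 0;-3 -5 0 0 0 0;-3 -6 0 0 0 0;-3 -6 0 0 0 0"

```text
time: 22.0
tcp_pos: [0.4601, -0.364, 0.2291]
tool_rot: [-0.293, 3.125, -0.003]
contact_force: [1.2, -1.5, 0.9]
finger_gap: 0.0003
finger_force: 0.0
```

>>> carry_out:
  commands: "-3 -5 0 0 0 0;-3 -5 0 0 0 0;-3 -5 0 0 0 0;-2 -3 0 0 0 0;0 -3 0 0 0 0;0 0 0 0 0 0;0 0 0 0 0 0;0 0 0 0 0 0;0 0 0 0 0 0;0 0 0 0 0 0"
  gripper: 0.5

```text
time: 23.25
tcp_pos: [0.3506, -0.5721, 0.2281]
tool_rot: [0.293, -3.128, 0.001]
contact_force: [0.8, 0.2, 0.9]
finger_gap: 0.0639
finger_force: 0.0
```

```bash
python3 - <<'E'
from h import *
c=camera("top");s=camera("side");print(bot.sense()["tcp_pos"],bot.sense()["contact_force"])
t0=cv2.imread("pics/top0.png")[:,:,::-1];s0=cv2.imread("pics/side0.png")[:,:,::-1]
# white/grey object positions before/after by per-patch shift
def sh(cam,im0,n,box):
    u0,u1,v0,v1=box;T=im0[v0:v1,u0:u1].copy();W=cam["img"][v0-10:v1+10,u0-10:u1+10]
    r=cv2.matchTemplate(np.ascontiguousarray(W),np.ascontiguousarray(T),cv2.TM_CCOEFF_NORMED);_,m,_,l=cv2.minMaxLoc(r);print(n,l[0]-10,l[1]-10,round(m,3))
sh(c,t0,"mug",(413,467,184,232));sh(c,t0,"dripper",(255,317,258,316));sh(c,t0,"grinder",(250,286,60,150));sh(c,t0,"teal",(360,408,278,326))
sh(s,s0,"mug side",(335,360,152,178));sh(s,s0,"dripper side",(305,380,238,305));sh(s,s0,"grinder side",(150,190,180,256))
g=c["img"].astype(int);m=((g[...,2]>=g[...,0]-8)).astype(np.uint8)
# shut-off lever tip: expected along -y
S=np.array([.592,-.089])
for yaw in(.13,.145,.158):
  for dt in(0,):
    d=np.array([np.sin(yaw),-np.cos(yaw)]);u=proj(c,[*(S+.12*d),.076]);print("exp tip px",yaw,np.round(u,1))
w=c["img"][205:295,340:440];hs=cv2.cvtColor(w,cv2.COLOR_RGB2HSV);k,l,st,ce=cv2.connectedComponentsWithStats(cv2.inRange(hs,(0,0,90),(180,60,255)))
for i in range(1,k):
  if st[i,4]>300:print("grey",st[i],ce[i]+[340,205],onz(c,*(ce[i]+[340,205]),.08))
cv2.imwrite("pics/fin.png",cv2.resize(c["img"][150:350,170:470,::-1],None,fx=2.66,fy=2.66,interpolation=cv2.INTER_CUBIC))
E
```

```text
[ 0.35047717 -0.5723251   0.22797065] [-1.52406645 -0.93843974  0.66175992]
mug 0 0 0.838
dripper 0 0 0.983
grinder 0 0 0.996
teal 0 0 0.903
mug side 1 -2 0.491
dripper side 0 0 0.97
grinder side 0 0 1.0
exp tip px 0.13 [363.  191.4]
exp tip px 0.145 [362.9 190.7]
exp tip px 0.158 [362.8 190. ]
grey [ 76   0  24  21 412] [429.07038835 215.10194175] [ 0.55090164 -0.35532058  0.08      ]
grey [  32   18   47   45 1678] [394.61680572 245.40762813] [ 0.48126116 -0.27601273  0.08      ]
```

View pics/fin.png

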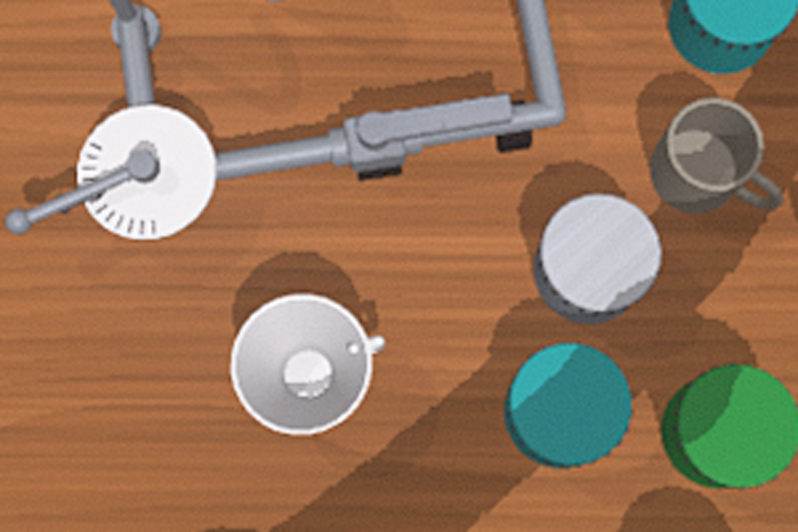

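The shut-off lever lies along the pipe, with its tip at crop (510,107). The drip lever lies over the tab and the canister is clear and upright at crop (600,255). The mug and dripper haven't moved. Handing in.

```bash
python3 -c "
from workcell import workorder;print(workorder.finish_job())"
```

```text
the job is handed in; nothing more can be done
None
```

The job is handed in with no verdict shown: the drip lever lies over the tab to within about 1° by my measurement, the shut-off was then opened to its stop, the canister stands upright and clear, the mug, dripper and grinder show no movement in the top view, and the gripper holds nothing.

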